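# Stand the prosthetic foot up and hold the temperature probe square on its marked spot

### The job

The child-size prosthetic ankle-foot has been knocked over onto its side: stand it upright on its sole and let go of it, then take the white temperature probe out of its stand and hold the probe's sprung copper tip on the orange dot on the sloping instep cover, square to that surface and pressed lightly, so that the sprung tip is about half way in. Finish while still holding the probe there, with the foot standing on its own. Do not push the flask, the jar or the mouse out of their places, and never press the probe hard.

Things in the scene. Friction and masses are not known exactly. Their poses are not given: they have to be found in the camera images.
- leg: prosthetic ankle-foot, 0.45 kg: beige foot 180 mm long, 60 wide; grey ankle housing 60 wide up to 102 mm above the sole; collar (radius 21) to 130 mm; bare 30 mm aluminium tube to 205 mm. Origin on the sole under the tube; x to the toe (toe +135, heel -45 mm), y left, z up the tube. Starts on its left (+y) side, origin 30 mm above the table, tube level; to stand on its flat sole (origin at z 0)
- leg_tube (a point): middle of the bare tube of the ankle-foot, on its axis, 168 mm above the sole, where it can be grasped (30 mm across; bare from 130 to 205 mm above the sole); axes as leg
- leg_dot (a point): centre of the orange sticker (18 mm diameter) on the flat instep cover, 51 mm toe-wards of the tube's axis, 82 mm above the sole. Its z axis is the outward surface normal: with the foot upright it points up, leaning 0.6 rad (34 degrees) from vertical towards the toe; its y is the foot's y. The cover is flat 20 mm to either side and 35 mm up and down the slope
- probe: temperature probe, 0.1 kg, 144 mm long. Origin: middle of the black collar's underside; z from the tip up the handle. White handle (24 mm diameter) 8 to 80 mm above the origin; collar (34 mm) 0 to 8 mm; steel shaft (8 mm) below; face of the sprung copper tip (10 mm) 64 mm below the origin. Starts upright, collar resting on the stand, shaft and tip hanging free in its 15 mm hole
- probe_grip (a point): centre of the white handle of the probe, on its axis, 43 mm above the collar's underside, 107 mm from the face of the free tip; axes as probe
- tip_face (a point): centre of the face of the sprung copper tip; axes as probe
- probe_tip (a joint): how far the sprung tip is pushed into the shaft: 0 free, 0.010 m fully in; it takes 0.8 N to start it, 2.3 N half way and 3.8 N fully in, then it is rigid
- stand: the black probe stand, fixed to the table: a block 66 mm square and 78 mm high with a 15 mm hole down its middle, on a foot 100 by 86 mm; origin at the centre of its underside, z up
- flask: bystander: dark steel drinking flask standing upright, 66 mm diameter, 223 mm high with its carrying loop; origin at the centre of its underside
- jar: bystander: small jar with a yellow cap, 60 mm diameter, 75 mm high; origin at the centre of its underside
- mouse: bystander: black computer mouse, 112 by 62 by 37 mm; origin at the centre of its underside

How it is judged:
By the outcome, as a careful person would: the job done as asked, in the order asked, and still so for the second after the job is handed in, while the arm keeps its last pose, push and grip.
It also fails if it takes over 64 s, if anything falls off the work surface, if the arm or the gripper's body presses on something with over 40 N, if the wrist force passes 120 N, or if a joint passes its speed limit or range.

### The arm

A 7-joint arm with a two-finger parallel gripper is mounted at the origin on the work surface. World frame = base frame: x ahead of the robot, y to its left, z up, the work surface at z = 0. Lengths are in m, angles in rad, forces in N, time in s.
With the tool pointing down it reaches from about 0.4 to 0.85 m from the base axis. Payload 4.5 kg.
Tool frame: the origin (TCP) lies midway between the tips of the shut fingers; the grasp point (between the pads) lies 19 mm behind it (r.grasp_offset is the x of the grasp point in the tool frame, in m); x points along the fingers, z is the direction in which the jaws open and shut, and the axes are right-handed (so a half turn about x gives the same grasp; the last joint's range is limited). The gripper opens to 88 mm and grips with 3 to 60 N. Pads are 18 mm wide; open, the fingers measure 123 mm over their backs; the gripper's body (75 mm by 187 mm) begins 45 mm behind the grasp point.
Start: joints at [-1.294, 0.689, -0.195, 1.565, 0.157, 0.902, -0.215], TCP at [0.15, 0.607, 0.239] pointing down, gripper open.
Joint ranges: [-3.01, 3.01], [-0.46, 2.08], [-1.47, 1.51], [0.13, 2.56], [-1, 4.14], [0.04, 2.09], [-2.66, 2.66]. Speed limits (rad/s): [2.57, 2.57, 3.14, 3.14, 3.14, 3.14, 3.14].

### API

Orientations are given as a unit quaternion [x, y, z, w].
In Python, from plant import r gives the robot as it stands.
- The arm moves only by the shell command python3 -m jog 'ROWS'. ROWS is a JSON object of lists of equal length, an entry for each row: "jaw": the gripper command: -1 is fully open, 1 is shut, values between are in proportion; "offset": the shift along the tool's x, y, z in units of 25 mm (1.0 is 25 mm), a list of three; "turn": the turn about the tool's x in units of 8 degrees (1.0 is 8 degrees). In form: {"jaw": [jaw, ...], "offset": [[tx, ty, tz], ...], "turn": [turn, ...]}. A call has 1 to 8 rows; each row shifts and turns the commanded pose from where the row before left it, along the tool's axes as they then stand; what a row does not reach is not made up. A row lasts 1/10 s, in which the tool goes at most 50 mm and 8.59 degrees, less where a joint would pass 70% of its speed; a pose out of reach is approached as far as the arm can. A call is refused whole if a number of a shift passes 1 or a number of a turn 1, either way. A call with a gripper value outside its range is refused whole. The fingers move at their own pace and stop on an object; the grip force is fixed at half the most. Time passes only in rows, so rows that do not move let the fingers close. It gives the time, the measured TCP pose, the force and the opening at its end, in the units of the state.
- r.read_state(): the state, without advancing time (a new reading comes with each control period).
- r.camera(name): name is "scene" or "side" or "wrist"; returns a dict with "image" (480x640x3 uint8, red, green, blue), "range_z" (480x640 float32, m along the optical axis (not along the pixel's ray), 0 where there is no reading), "fx", "fy", "cx", "cy" (pixels), "T" (4x4, takes a point from camera to world coordinates); the wrist camera has in their place "hand_eye" (4x4, takes a point from camera to tool coordinates, whose origin is the TCP and whose axes are the tool frame's). Camera axes: x right, y up, looking along -z (the intrinsics and any distortion apply to the point x, -y, -z); pixel columns grow to the right and rows downward; lengths in m; the calibration is good to about 2 mm. A picture is of the moment at which its call begins: read the wrist's pose just before it.
- r.close_job(): hands the job in, once; it reports no verdict.
The state is a dict: "time_s": time; "qpos": joint angles; "dq": joint speeds; "joint_torque": joint torques, N m; "ee_pos": TCP position; "tool_rot": TCP orientation; "ft_force": force on the tool from outside, world axes, zero at the start; "ft_torque": the same for the moment, N m; "grip_width": finger opening in m.
Only numpy, scipy, OpenCV 4.12 (cv2) and the standard library are available. Lean on these libraries where they do the work, as an engineer would, in place of code of your own. Each camera call takes 0.05 s, during which the arm holds its last target.

## Working session

There is one attempt and no reset: what is moved stays moved. The work goes in short steps, Python scripts to look and compute and a shell command to move; the robot and the scene stay as the last step left them, time stands still between calls to the robot, and variables do not carry over. Pictures are saved under pics/ and viewed, and the job is handed in when it is done.

```bash
ls; mkdir -p pics; cat > h.py <<'E'
import numpy as np,cv2
from plant import r
from scipy.spatial.transform import Rotation as R
def cam(n,save=None):
    s=r.read_state(); c=r.camera(n)
    if n=='wrist':
        T=np.eye(4);T[:3,:3]=R.from_quat(s['tool_rot']).as_matrix();T[:3,3]=s['ee_pos']
        c['T']=T@c['hand_eye']
    if save: cv2.imwrite(f'pics/{save}.png',c['image'][:,:,::-1])
    return c
def pts(c):
    v,u=np.mgrid[:480,:640];z=c['range_z'].astype(float)
    P=np.stack([(u-c['cx'])/c['fx']*z,-(v-c['cy'])/c['fy']*z,-z],-1)
    W=P@c['T'][:3,:3].T+c['T'][:3,3]; W[z<=0]=np.nan
    return W
def st():
    s=r.read_state();m=R.from_quat(s['tool_rot']).as_matrix()
    print('t',round(s['time_s'],2),'p',np.round(s['ee_pos'],4),'F',np.round(s['ft_force'],2),'M',np.round(s['ft_torque'],2),'w',round(s['grip_width'],4));print('x',m[:,0].round(3),'y',m[:,1].round(3),'z',m[:,2].round(3))
    return s,m
E
python3 - <<'E'
from h import *
s,m=st();print(r.grasp_offset,s['qpos'])
for n in('scene','side','wrist'):
    c=cam(n,n+'0');np.savez('pics/%s0.npz'%n,**c);print(n,c['fx'],c['T'].round(3).tolist(),[k for k in c])
E
```

```text
pics
t 0.0 p [0.1502 0.6061 0.2379] F [ 0.27 -0.25  0.09] M [-0.04 -0.01  0.01] w 0.0882
x [-0.    -0.002 -1.   ] y [-0.971  0.24  -0.   ] z [ 0.24   0.971 -0.002]
-0.0187 [-1.29417974  0.68998052 -0.19449965  1.56632223  0.15730768  0.90248631
 -0.21508056]
scene 486.17581138927414 [[0.761, -0.461, 0.456, 1.058], [0.649, 0.553, -0.523, -0.599], [-0.012, 0.694, 0.72, 0.829], [0.0, 0.0, 0.0, 1.0]] ['image', 'range_z', 'fx', 'fy', 'cx', 'cy', 'T']
side 589.5623760552603 [[-1.0, -0.02, -0.007, 0.567], [0.009, -0.687, 0.727, 0.943], [-0.02, 0.726, 0.687, 1.09], [0.0, 0.0, 0.0, 1.0]] ['image', 'range_z', 'fx', 'fy', 'cx', 'cy', 'T']
wrist 413.7047796719679 [[0.24, -0.931, -0.276, 0.078], [0.971, 0.229, 0.07, 0.624], [-0.001, -0.285, 0.959, 0.383], [0.0, 0.0, 0.0, 1.0]] ['image', 'range_z', 'fx', 'fy', 'cx', 'cy', 'hand_eye', 'T']
```

View pics/scene0.png

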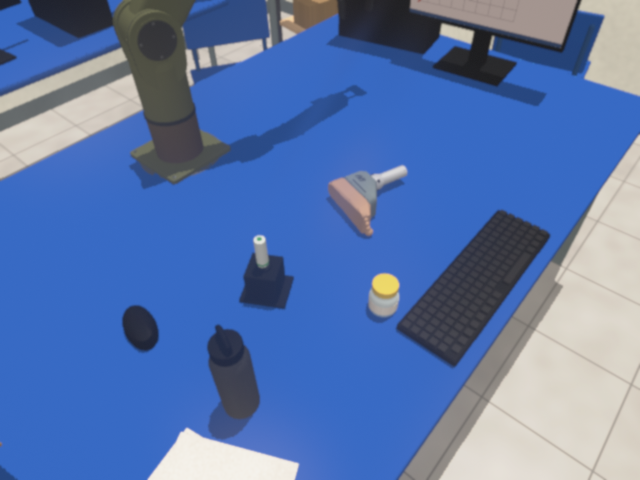

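View pics/side0.png

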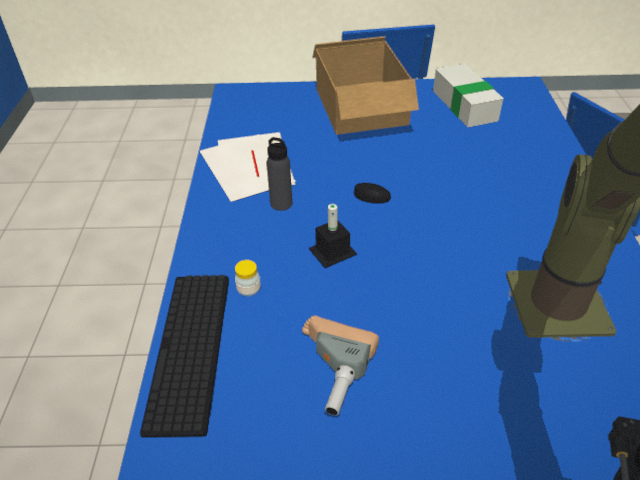

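```bash
python3 - <<'E'
from h import *
for n in('scene','side'):
    c=dict(np.load(f'pics/{n}0.npz'));W=pts(c);I=c['image']
    hsv=cv2.cvtColor(I,cv2.COLOR_RGB2HSV)
    ok=(W[...,2]>0.012)&(W[...,2]<0.3)&(W[...,0]>.25)&(W[...,0]<1.1)&(abs(W[...,1])<.7)
    k,l,s,cc=cv2.connectedComponentsWithStats(ok.astype(np.uint8))
    print(n)
    for i in range(1,k):
        if s[i,4]>80:
            P=W[l==i];print(s[i].tolist(),'min',np.percentile(P,1,axis=0).round(3),'max',np.percentile(P,99,axis=0).round(3))
    b=(abs(W[...,2])<0.02)&(W[...,0]>.3)&(W[...,0]<.9)&(abs(W[...,1])<.4)
    print('table z',np.nanmedian(W[b][:,2]))
    H,S,V=[hsv[...,i].astype(int) for i in range(3)]
    reg=ok&(W[...,1]>-.1)&(W[...,1]<.45)&(W[...,0]<.85)
    for nm,m in(('foot',reg&(S>60)&((H<20)|(H>165))&(V>100)),('tube',reg&(S<40)&(V>150))):
        m=cv2.morphologyEx(m.astype(np.uint8),cv2.MORPH_OPEN,np.ones((2,2)))>0
        P=W[m]
        if len(P)<10: continue
        v,u=np.nonzero(m)
        d=P[:,:2]-P[:,:2].mean(0);e=np.linalg.eigh(d.T@d)[1][:,1]
        print(nm,len(P),'px',u.mean(),v.mean(),'mean',P.mean(0).round(4),'dir',e.round(3),'minmax',np.percentile(P,2,axis=0).round(3),np.percentile(P,98,axis=0).round(3))
E
```

```text
scene
[328, 165, 79, 70, 2333] min [0.457 0.071 0.014] max [0.614 0.294 0.063]
[397, 209, 153, 156, 10291] min [ 0.811 -0.098  0.014] max [0.942 0.33  0.027]
[243, 235, 42, 67, 1841] min [ 0.508 -0.237  0.014] max [ 0.586 -0.152  0.16 ]
[368, 274, 31, 42, 1043] min [ 0.733 -0.099  0.013] max [ 0.787 -0.047  0.079]
[122, 305, 36, 44, 1156] min [ 0.376 -0.458  0.013] max [ 0.472 -0.398  0.039]
[207, 324, 53, 94, 3301] min [ 0.666 -0.434  0.015] max [ 0.72  -0.376  0.227]
table z 0.0007834138321410888
foot 241 px 363.64315352697093 208.95020746887965 mean [nan nan nan] dir [nan nan] minmax [nan nan nan] [nan nan nan]
tube 984 px 382.7337398373984 236.8790650406504 mean [nan nan nan] dir [nan nan] minmax [nan nan nan] [nan nan nan]
side
[266, 137, 26, 72, 1467] min [ 0.654 -0.417  0.015] max [ 0.716 -0.365  0.225]
[354, 183, 37, 18, 501] min [ 0.37  -0.45   0.013] max [ 0.47  -0.392  0.039]
[315, 204, 35, 57, 1215] min [ 0.497 -0.221  0.013] max [ 0.585 -0.148  0.159]
[235, 260, 25, 35, 707] min [ 0.726 -0.093  0.013] max [ 0.782 -0.037  0.078]
[140, 275, 88, 162, 9446] min [ 0.809 -0.089  0.013] max [0.94  0.338 0.027]
[302, 316, 77, 100, 3441] min [0.455 0.079 0.015] max [0.608 0.304 0.064]
table z -0.0001417368032368138
foot 1128 px 340.72074468085106 333.32092198581563 mean [nan nan nan] dir [nan nan] minmax [nan nan nan] [nan nan nan]
tube 912 px 307.984649122807 351.5109649122807 mean [nan nan nan] dir [nan nan] minmax [nan nan nan] [nan nan nan]
```

```bash
python3 - <<'E'
import cv2
a=cv2.imread('pics/side0.png')[300:430,280:410];b=cv2.imread('pics/scene0.png')[150:250,310:420]
cv2.imwrite('pics/crop0.png',cv2.hconcat([cv2.resize(a,(400,400)),cv2.resize(b,(400,400))]))
E
```

```text
(no output)
```

View pics/crop0.png

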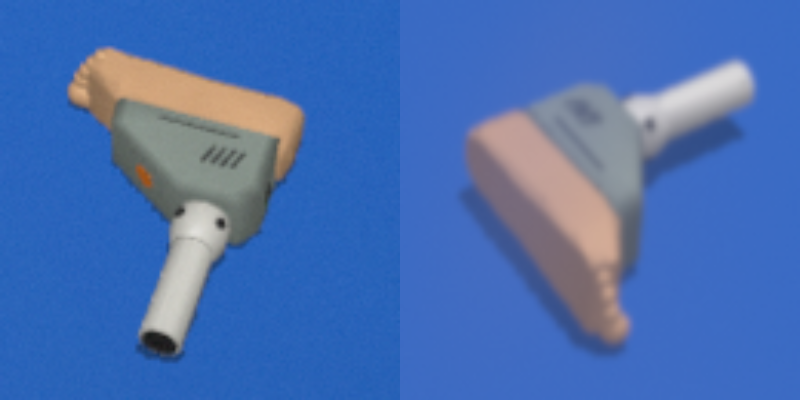

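```bash
python3 - <<'E'
from h import *
for n in('scene','side'):
    c=dict(np.load(f'pics/{n}0.npz'));W=pts(c);hsv=cv2.cvtColor(c['image'],cv2.COLOR_RGB2HSV)
    ok=(W[...,2]>0.012)&(W[...,2]<0.3)&(W[...,0]>.43)&(W[...,0]<.65)&(W[...,1]>.03)&(W[...,1]<.35)
    P=W[ok];h=hsv[ok].astype(int)
    f=P[(h[:,1]>50)&((h[:,0]<20)|(h[:,0]>165))]
    d=f[:,:2]-f[:,:2].mean(0);e=np.linalg.eigh(d.T@d)[1][:,1]
    print(n,'foot',len(f),f.mean(0).round(3),'dir',e,np.degrees(np.arctan2(e[1],e[0])))
    t=P[(h[:,1]<130)&(h[:,2]>140)&((h[:,0]<80)|(h[:,1]<100))&(P[:,1]>.2)]
    t=P[P[:,1]>.235]
    for _ in range(2):
        t=t[t[:,2]>.028]
    d=t[:,:2]-t[:,:2].mean(0);e=np.linalg.eigh(d.T@d)[1][:,1]
    print('tube',len(t),t.mean(0).round(3),e,np.degrees(np.arctan2(e[1],e[0])),t.min(0).round(3),t.max(0).round(3))
    for y in np.arange(.2,.31,.015):
        q=P[abs(P[:,1]-y)<.0075]
        if len(q)>5:print(round(y,3),np.percentile(q[:,0],[2,98]).round(3),'zmax',np.percentile(q[:,2],97).round(3),'ridge x',q[q[:,2]>np.percentile(q[:,2],85),0].mean().round(4))
E
```

```text
scene foot 560 [0.55  0.105 0.055] dir [-0.91933512  0.39347545] 156.82907407074111
tube 247 [0.552 0.268 0.04 ] [0.34779666 0.93756999] 69.64739180084219 [0.526 0.235 0.028] [0.569 0.306 0.049]
0.2 [0.489 0.545] zmax 0.064 ridge x 0.5132
0.215 [0.515 0.548] zmax 0.052 ridge x 0.5268
0.23 [0.524 0.55 ] zmax 0.05 ridge x 0.5277
0.245 [0.529 0.555] zmax 0.047 ridge x 0.5369
0.26 [0.534 0.56 ] zmax 0.046 ridge x 0.5438
0.275 [0.539 0.564] zmax 0.047 ridge x 0.5506
0.29 [0.545 0.569] zmax 0.047 ridge x 0.5528
0.305 [0.547 0.568] zmax 0.049 ridge x 0.5579
side foot 1148 [0.533 0.118 0.051] dir [-0.9361465   0.35161019] 159.41416651026492
tube 498 [0.543 0.273 0.041] [0.37832432 0.92567311] 67.77007429552029 [0.514 0.235 0.028] [0.568 0.309 0.051]
0.2 [0.48  0.545] zmax 0.063 ridge x 0.5096
0.215 [0.491 0.543] zmax 0.057 ridge x 0.5114
0.23 [0.509 0.546] zmax 0.05 ridge x 0.5281
0.245 [0.519 0.549] zmax 0.048 ridge x 0.5356
0.26 [0.526 0.555] zmax 0.049 ridge x 0.541
0.275 [0.53  0.559] zmax 0.047 ridge x 0.5469
0.29 [0.535 0.566] zmax 0.047 ridge x 0.5504
0.305 [0.542 0.568] zmax 0.045 ridge x 0.5546
```

```bash
for i in 1 2; do :; done; python3 -m jog '{"jaw":[-1,-1,-1,-1,-1,-1,-1,-1],"offset":[[0,-0.93,-0.46],[0,-0.93,-0.46],[0,-0.93,-0.46],[0,-0.93,-0.46],[0,-0.93,-0.46],[0,-0.93,-0.46],[0,-0.93,-0.46],[0,-0.93,-0.46]],"turn":[0,0,0,0,0,0,0,0]}'
python3 -m jog '{"jaw":[-1,-1,-1,-1,-1,-1,-1,-1],"offset":[[0,-0.93,-0.46],[0,-0.93,-0.46],[0,-0.93,-0.46],[0,-0.93,-0.46],[0,-0.93,-0.46],[0,-0.93,-0.46],[0,-0.93,-0.46],[0,-0.93,-0.46]],"turn":[0,0,0,0,0,0,0,0]}'
python3 -m jog '{"jaw":[-1,-1,-1,-1,-1,-1,-1,-1],"offset":[[0,-0.93,-0.46],[0,-0.93,-0.46],[0,-0.93,-0.46],[0,-0.93,-0.46],[0,0,0],[0,0,0],[0,0,0],[0,0,0]],"turn":[0,0,0,0,-1,-1,-1,-1]}'
python3 -m jog '{"jaw":[-1,-1,-1,-1,-1,-1,-1],"offset":[[0,0,0],[0,0,0],[0,0,0],[0,0,0],[0,0,0],[0,0,0],[0,0,0]],"turn":[-1,-1,-1,-1,-1,-1,-0.25]}'
python3 - <<'E'
from h import *
st();c=cam('wrist','w1');np.savez('pics/w1.npz',**c)
E
```

```text
time_s: 0.95
ee_pos: [0.3093, 0.4717, 0.2385]
tool_rot: [-0.436, 0.557, 0.436, 0.557]
ft_force: [-0.0, -0.5, -0.1]
grip_width: 0.088
time_s: 1.75
ee_pos: [0.4677, 0.3378, 0.2385]
tool_rot: [-0.436, 0.557, 0.436, 0.557]
ft_force: [0.9, -1.0, 0.3]
grip_width: 0.0878
time_s: 2.55
ee_pos: [0.5462, 0.2714, 0.2384]
tool_rot: [-0.573, 0.414, 0.574, 0.413]
ft_force: [-0.2, 0.2, -0.1]
grip_width: 0.0884
time_s: 3.25
ee_pos: [0.5463, 0.2713, 0.2383]
tool_rot: [-0.694, 0.134, 0.695, 0.134]
ft_force: [0.7, 0.1, -0.6]
grip_width: 0.0879
t 3.25 p [0.5463 0.2713 0.2383] F [ 0.7   0.11 -0.58] M [ 0.06  0.1  -0.02] w 0.0879
x [-0.001 -0.    -1.   ] y [-0.372 -0.928  0.   ] z [-0.928  0.372  0.001]
```

View pics/w1.png

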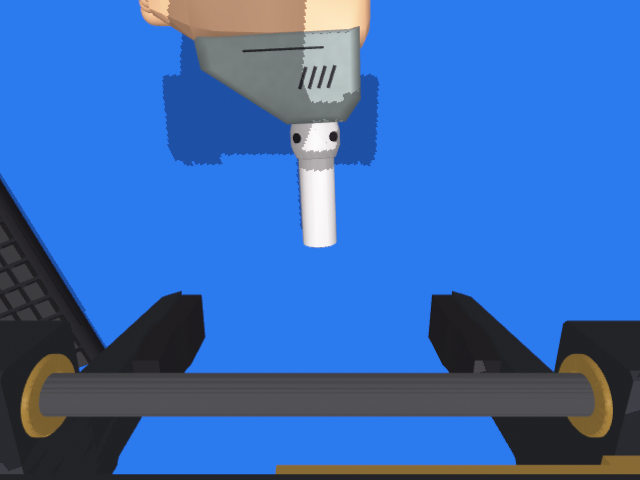

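```bash
python3 - <<'E'
from h import *
c=dict(np.load('pics/w1.npz'));W=pts(c)
for v in range(130,250,8):
    row=W[v,270:360]; q=row[row[:,2]>.02]
    if len(q): i=np.nanargmax(q[:,2]);a=np.nonzero(row[:,2]>.02)[0];print(v,a[0]+270,a[-1]+270,'mid',((q[0]+q[-1])/2)[:2].round(4),'ztop',np.nanmax(q[:,2]).round(4),'wid',np.linalg.norm(q[0]-q[-1])*1e3)
print(W[100,330],W[360-100,320])
E
```

```text
130 291 339 mid [0.5218 0.2115] ztop 0.0501 wid 39.59135590905227
138 291 339 mid [0.5243 0.2174] ztop 0.0501 wid 39.518225990646805
146 291 338 mid [0.5272 0.2231] ztop 0.0501 wid 39.153242988990854
154 295 336 mid [0.5287 0.2297] ztop 0.0478 wid 34.40371011687027
162 299 333 mid [0.5308 0.2358] ztop 0.0437 wid 28.50767844999082
170 299 334 mid [0.533  0.2424] ztop 0.0443 wid 29.7117377638354
178 300 334 mid [0.535  0.2486] ztop 0.0442 wid 28.84662332129388
186 300 334 mid [0.5375 0.2549] ztop 0.0449 wid 28.995060621992387
194 301 334 mid [0.5396 0.2613] ztop 0.0446 wid 28.216434261758042
202 301 335 mid [0.5419 0.2684] ztop 0.0445 wid 29.866794694349846
210 302 335 mid [0.5439 0.2747] ztop 0.0444 wid 28.940229960859718
218 302 334 mid [0.547  0.2808] ztop 0.0455 wid 28.263378093125187
226 302 335 mid [0.5495 0.2882] ztop 0.0449 wid 29.511836222340726
234 303 336 mid [0.5512 0.2952] ztop 0.0444 wid 29.22327635851295
242 303 335 mid [0.5544 0.3017] ztop 0.045 wid 28.83931988835302
[0.50331879 0.19501966 0.05851722] [ 0.56366442  0.32866689 -0.00161121]
```

```bash
python3 -m jog '{"jaw":[-1,-1,-1,-1,-1,-1,-1,-1],"offset":[[0.9,0,0.1],[1,0,0],[1,0,0],[1,0,0],[1,0,0],[1,0,0],[1,0,0],[1,0,0]],"turn":[-0.25,0,0,0,0,0,0,0]}'
python3 -m jog '{"jaw":[-1,-1,-1,1,1,1,1,1],"offset":[[0.6,0,0],[0.55,0,0],[0,0,0],[0,0,0],[0,0,0],[0,0,0],[0,0,0],[0,0,0]],"turn":[0,0,0,0,0,0,0,0]}'
python3 -c "
from h import *
st();cam('side','s2')"
```

```text
time_s: 4.1
ee_pos: [0.5441, 0.2726, 0.0402]
tool_rot: [0.696, -0.123, -0.696, -0.123]
ft_force: [0.2, -0.6, 0.0]
grip_width: 0.0882
time_s: 4.9
ee_pos: [0.5442, 0.2727, 0.0129]
tool_rot: [0.697, -0.122, -0.696, -0.122]
ft_force: [-0.6, -0.8, 0.6]
grip_width: 0.0502
t 4.9 p [0.5442 0.2727 0.0129] F [-0.57 -0.77  0.63] M [ 0.11  0.09 -0.  ] w 0.0502
x [ 0.001  0.    -1.   ] y [-0.341 -0.94  -0.001] z [-0.94   0.341 -0.   ]
```

View pics/s2.png

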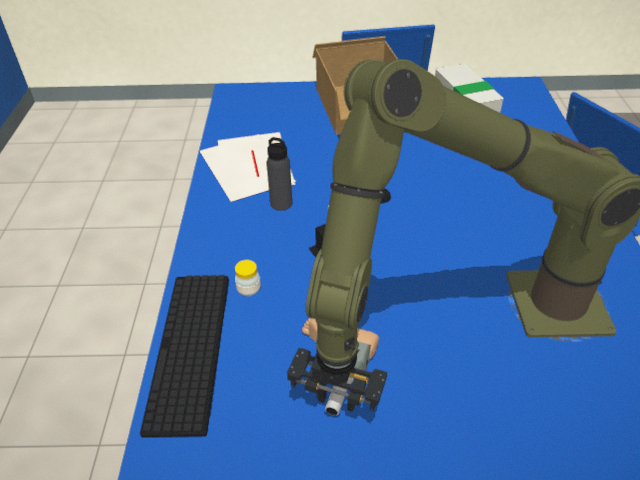

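```bash

python3 -m jog '{"jaw":[1,1,1,1,1,1],"offset":[[0,0,0],[0,0,0],[0,0,0],[0,0,0],[0,0,0],[0,0,0]],"turn":[0,0,0,0,0,0]}'
python3 -c "
from h import *
st()
import math
# arc table
for a in range(0,91,5):
    t=math.radians(a+10.1);print(a,round(.1707*math.cos(t)/.025,2),round(.1707*math.sin(t)/.025,2))"
```

```text
time_s: 5.55
ee_pos: [0.5441, 0.2725, 0.0125]
tool_rot: [0.697, -0.122, -0.696, -0.122]
ft_force: [0.7, -0.7, 0.1]
grip_width: 0.0289
t 5.55 p [0.5441 0.2725 0.0125] F [ 0.69 -0.69  0.14] M [-0.07 -0.01  0.11] w 0.0289
x [ 0. -0. -1.] y [-0.34 -0.94  0.  ] z [-0.94  0.34 -0.  ]
0 6.72 1.2
5 6.59 1.78
10 6.41 2.35
15 6.18 2.9
20 5.91 3.42
25 5.59 3.93
30 5.22 4.4
35 4.82 4.84
40 4.38 5.24
45 3.91 5.6
50 3.4 5.92
55 2.87 6.19
60 2.32 6.42
65 1.76 6.6
70 1.17 6.73
75 0.58 6.8
80 -0.01 6.83
85 -0.61 6.8
90 -1.2 6.72
```

```bash

python3 -m jog '{"jaw":[1,1,1,1,1,1,1,1],"offset":[[-0.29,0.06,0],[-0.29,0.07,0],[-0.29,0.09,0],[-0.28,0.09,0],[-0.28,0.11,0],[-0.27,0.12,0],[-0.26,0.13,0],[-0.26,0.14,0]],"turn":[0,0,0,0,0,0,0,0]}'
python3 -c "
from h import *
st();cam('side','s3');cam('wrist','w3')
import cv2
a=cv2.imread('pics/s3.png')[290:430,270:410];b=cv2.imread('pics/w3.png')
cv2.imwrite('pics/c3.png',cv2.hconcat([cv2.resize(a,(400,400)),cv2.resize(b,(400,400))]))"
```

```text
time_s: 6.35
ee_pos: [0.5369, 0.2532, 0.0685]
tool_rot: [-0.696, 0.122, 0.697, 0.122]
ft_force: [-0.1, 0.5, -2.6]
grip_width: 0.0289
t 6.35 p [0.5369 0.2532 0.0685] F [-0.13  0.51 -2.6 ] M [ 0.2  -0.12  0.07] w 0.0289
x [-0.  0. -1.] y [-0.341 -0.94   0.   ] z [-0.94   0.341  0.   ]
```

View pics/c3.png

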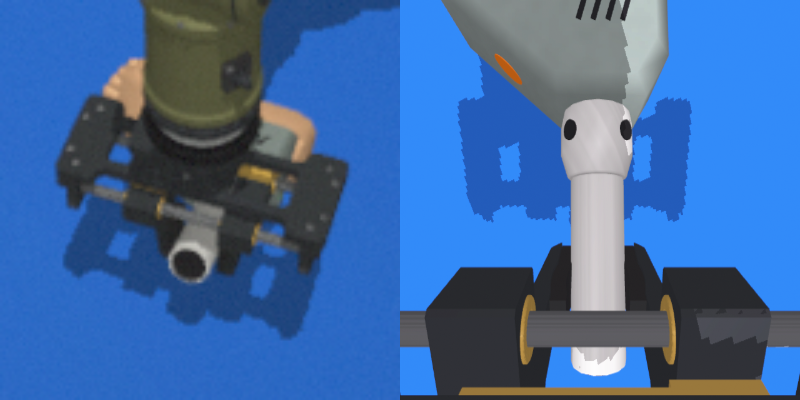

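```bash

python3 -m jog '{"jaw":[1,1,1,1,1,1,1,1],"offset":[[-0.26,0.16,0],[-0.25,0.16,0],[-0.24,0.18,0],[-0.23,0.19,0],[-0.22,0.2,0],[-0.22,0.2,0],[-0.2,0.22,0],[-0.2,0.22,0]],"turn":[0,0,0,0,0,0,0,0]}'
python3 -m jog '{"jaw":[1,1,1,1,1,1,1,1],"offset":[[-0.18,0.23,0],[-0.18,0.24,0],[-0.16,0.25,0],[-0.16,0.26,0],[-0.14,0.26,0],[-0.13,0.27,0],[-0.12,0.27,0],[-0.11,0.28,0]],"turn":[0,0,0,0,0,0,0,0]}'
python3 -c "
from h import *
st();cam('side','s4');cam('scene','w4')
import cv2
a=cv2.imread('pics/s4.png')[250:430,250:430];b=cv2.imread('pics/w4.png')[80:260,290:470]
cv2.imwrite('pics/c4.png',cv2.hconcat([cv2.resize(a,(400,400)),cv2.resize(b,(400,400))]))"
```

```text
time_s: 7.25
ee_pos: [0.5239, 0.2174, 0.114]
tool_rot: [0.697, -0.122, -0.696, -0.122]
ft_force: [0.1, 0.7, -2.6]
grip_width: 0.0283
time_s: 8.05
ee_pos: [0.5053, 0.1674, 0.1424]
tool_rot: [-0.696, 0.123, 0.697, 0.122]
ft_force: [-0.2, -1.2, -5.7]
grip_width: 0.0292
t 8.05 p [0.5053 0.1674 0.1424] F [-0.18 -1.23 -5.66] M [0.43 0.07 0.04] w 0.0292
x [-0.003 -0.002 -1.   ] y [-0.341 -0.94   0.003] z [-0.94   0.341  0.002]
```

View pics/c4.png

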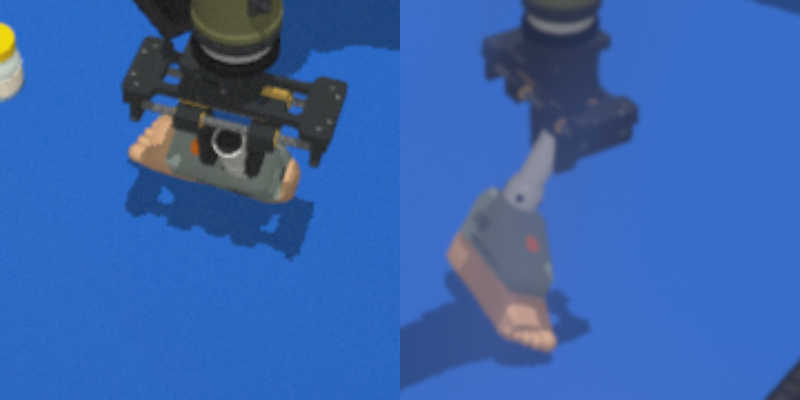

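```bash
python3 - <<'E'
from h import *
st()
for n in('scene','side'):
    c=cam(n);W=pts(c);h=cv2.cvtColor(c['image'],cv2.COLOR_RGB2HSV).astype(int)
    ok=(W[...,2]>-0.005)&(W[...,2]<0.3)&(W[...,0]>.4)&(W[...,0]<.65)&(W[...,1]>-.03)&(W[...,1]<.33)&((h[...,0]<100)|(h[...,0]>140)|(h[...,1]<80))
    P=W[ok];sd=np.array([.34,.94,0]);xd=np.array([.94,-.34,0]);
    tcp=r.read_state()['ee_pos'];Q=np.stack([(P-tcp)@xd,(P-tcp)@sd,P[:,2]],1)
    m=Q[:,2]<.12
    Q=Q[m]
    print(n,len(Q))
    for z in np.arange(0,.13,.01):
        q=Q[abs(Q[:,2]-z)<.005]
        if len(q)>4:print(round(z,3),'x',np.percentile(q[:,0],[2,98]).round(3),'s',np.percentile(q[:,1],[2,98]).round(3),len(q))
cam('wrist','w5')
E
```

```text
t 8.15 p [0.5054 0.1664 0.1425] F [ 1.03 -0.54 -5.12] M [0.49 0.06 0.01] w 0.0285
x [-0.003 -0.003 -1.   ] y [-0.343 -0.939  0.004] z [-0.94   0.343  0.001]
scene 2297
0.0 x [-0.031  0.125] s [-0.108 -0.047] 25
0.02 x [0.113 0.137] s [-0.102 -0.067] 32
0.03 x [-0.026  0.133] s [-0.122 -0.067] 159
0.04 x [-0.03   0.119] s [-0.123 -0.065] 288
0.05 x [-0.029  0.112] s [-0.119 -0.063] 311
0.06 x [-0.026  0.1  ] s [-0.113 -0.052] 259
0.07 x [-0.022  0.086] s [-0.104 -0.043] 223
0.08 x [-0.02   0.082] s [-0.098 -0.036] 270
0.09 x [-0.022  0.072] s [-0.093 -0.033] 254
0.1 x [-0.02   0.056] s [-0.086 -0.034] 215
0.11 x [-0.02   0.039] s [-0.078 -0.032] 201
0.12 x [-0.014  0.023] s [-0.071 -0.029] 59
side 1269
0.0 x [-0.042  0.135] s [-0.17  -0.111] 18
0.01 x [-0.044  0.126] s [-0.086 -0.067] 18
0.02 x [-0.045  0.132] s [-0.094 -0.061] 60
0.03 x [-0.045  0.13 ] s [-0.104 -0.056] 136
0.04 x [-0.045  0.117] s [-0.102 -0.047] 115
0.05 x [-0.045  0.11 ] s [-0.11  -0.039] 131
0.06 x [-0.042  0.098] s [-0.105 -0.031] 108
0.07 x [-0.037  0.082] s [-0.073 -0.024] 138
0.08 x [-0.037  0.074] s [-0.073 -0.02 ] 205
0.09 x [-0.036  0.057] s [-0.066 -0.019] 196
0.1 x [-0.037  0.024] s [-0.067 -0.019] 91
0.11 x [-0.03   0.015] s [-0.064 -0.012] 42
0.12 x [-0.006  0.014] s [-0.018 -0.013] 11
```

View pics/w5.png

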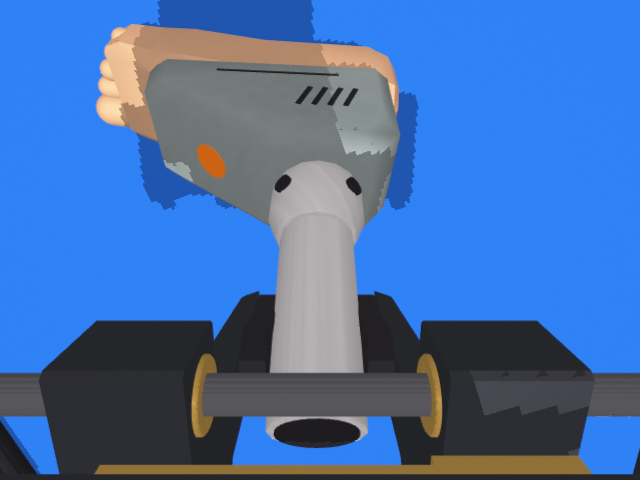

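```bash

python3 -m jog '{"jaw":[1,1,1,1,1,1,1,1],"offset":[[-0.09,0.28,0],[-0.09,0.28,0],[-0.06,0.29,0],[-0.06,0.29,0],[-0.04,0.3,0],[-0.03,0.3,0],[-0.02,0.3,0],[-0.01,0.3,0]],"turn":[0,0,0,0,0,0,0,0]}'
python3 -c "
from h import *
st();cam('wrist','s6');cam('scene','w6')
import cv2
a=cv2.imread('pics/s6.png');b=cv2.imread('pics/w6.png')[100:260,270:430]
cv2.imwrite('pics/c6.png',cv2.hconcat([cv2.resize(a,(400,400)),cv2.resize(b,(400,400))]))"
```

```text
time_s: 9.1
ee_pos: [0.4864, 0.1136, 0.153]
tool_rot: [0.696, -0.122, -0.696, -0.122]
ft_force: [0.6, -0.0, -4.8]
grip_width: 0.0289
t 9.1 p [0.4864 0.1136 0.153 ] F [ 0.62 -0.   -4.84] M [0.45 0.11 0.01] w 0.0289
x [ 0.  0. -1.] y [-0.341 -0.94  -0.   ] z [-0.94   0.341 -0.   ]
```

View pics/c6.png

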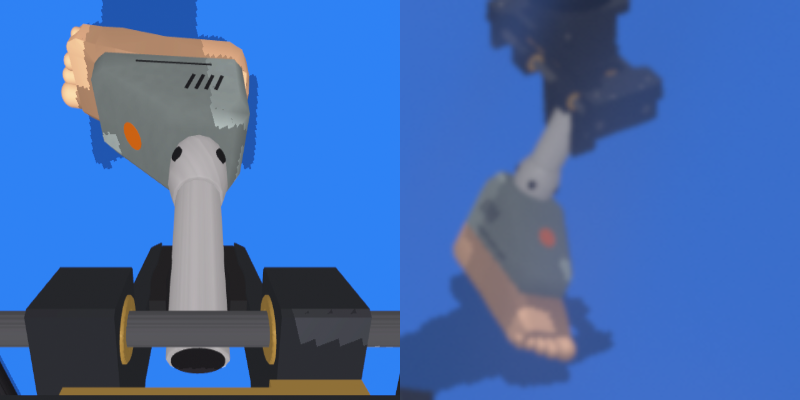

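```bash

python3 -m jog '{"jaw":[1,1,1,1,1,1,1,1],"offset":[[0,-0.8,0],[0,0.8,0],[0,-0.8,0],[0,0.8,0],[0,-0.8,0],[0,0.8,0],[0,0,0],[0,0,0]],"turn":[0,0,0,0,0,0,0,0]}'
python3 -c "
from h import *
st();cam('wrist','s7');cam('scene','w7')
import cv2
a=cv2.imread('pics/s7.png');b=cv2.imread('pics/w7.png')[100:260,270:430]
cv2.imwrite('pics/c7.png',cv2.hconcat([cv2.resize(a,(400,400)),cv2.resize(b,(400,400))]))"
```

```text
time_s: 10.0
ee_pos: [0.4868, 0.1165, 0.1546]
tool_rot: [0.697, -0.12, -0.696, -0.123]
ft_force: [-3.8, 1.3, 8.7]
grip_width: 0.0292
t 10.0 p [0.4868 0.1165 0.1546] F [-3.83  1.26  8.69] M [0.51 0.46 0.04] w 0.0292
x [ 0.003  0.003 -1.   ] y [-0.338 -0.941 -0.004] z [-0.941  0.338 -0.001]
```

View pics/c7.png

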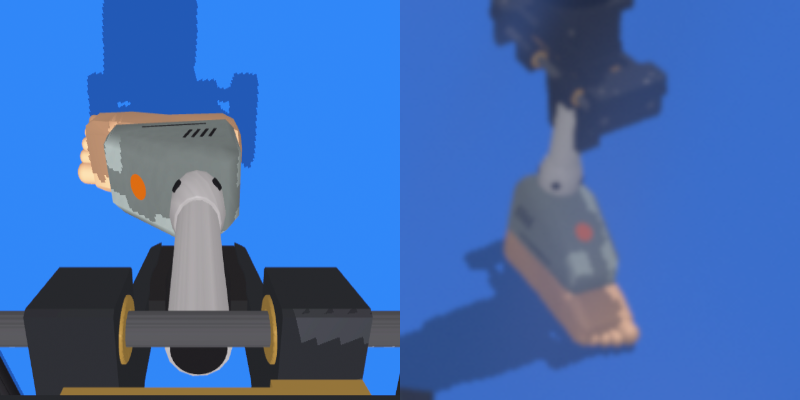

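```bash

python3 -m jog '{"jaw":[1,1,1,1,1,1,1],"offset":[[0,0.3,0],[0,0.3,0],[0.02,0.3,0],[0.02,0.3,0],[0.03,0.3,0],[0,0,0],[0,0,0]],"turn":[0,0,0,0,0,0,0]}'
python3 -c "
from h import *
st();cam('wrist','s8');cam('scene','w8')
import cv2
a=cv2.imread('pics/s8.png');b=cv2.imread('pics/w8.png')[100:260,270:430]
cv2.imwrite('pics/c8.png',cv2.hconcat([cv2.resize(a,(400,400)),cv2.resize(b,(400,400))]))"
```

```text
time_s: 10.8
ee_pos: [0.4758, 0.0802, 0.1525]
tool_rot: [0.698, -0.121, -0.695, -0.123]
ft_force: [1.0, 1.8, 8.0]
grip_width: 0.0292
t 10.8 p [0.4758 0.0802 0.1525] F [1.04 1.79 8.03] M [ 0.63  0.04 -0.09] w 0.0292
x [ 0.005  0.003 -1.   ] y [-0.341 -0.94  -0.004] z [-0.94   0.341 -0.003]
```

View pics/c8.png

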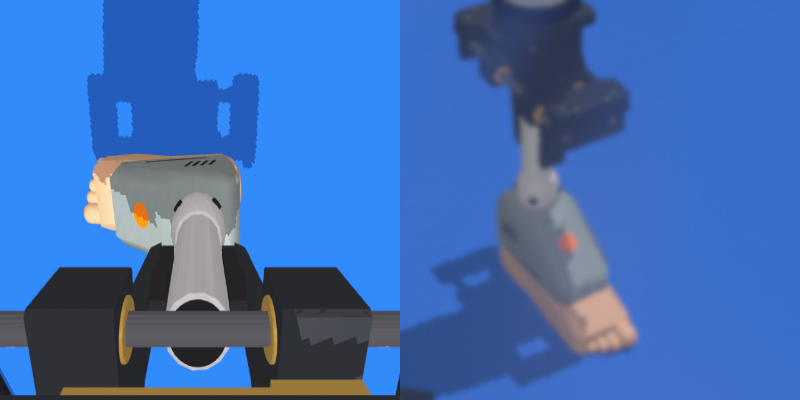

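```bash

python3 -m jog '{"jaw":[1,1,1,1],"offset":[[0.05,0.25,0],[0.05,0.1,0],[0,0,0],[0,0,0]],"turn":[0,0,0,0]}'
python3 -c "
from h import *
st();cam('wrist','s9');cam('scene','w9')
import cv2
a=cv2.imread('pics/s9.png');b=cv2.imread('pics/w9.png')[100:260,270:430]
cv2.imwrite('pics/c9.png',cv2.hconcat([cv2.resize(a,(400,400)),cv2.resize(b,(400,400))]))"
```

```text
time_s: 11.3
ee_pos: [0.4745, 0.0766, 0.1526]
tool_rot: [0.7, -0.117, -0.693, -0.125]
ft_force: [-2.6, 7.2, 28.6]
grip_width: 0.0294
t 11.3 p [0.4745 0.0766 0.1526] F [-2.58  7.17 28.6 ] M [ 1.82  0.89 -0.1 ] w 0.0294
x [ 0.011  0.009 -1.   ] y [-0.338 -0.941 -0.012] z [-0.941  0.338 -0.007]
```

View pics/c9.png

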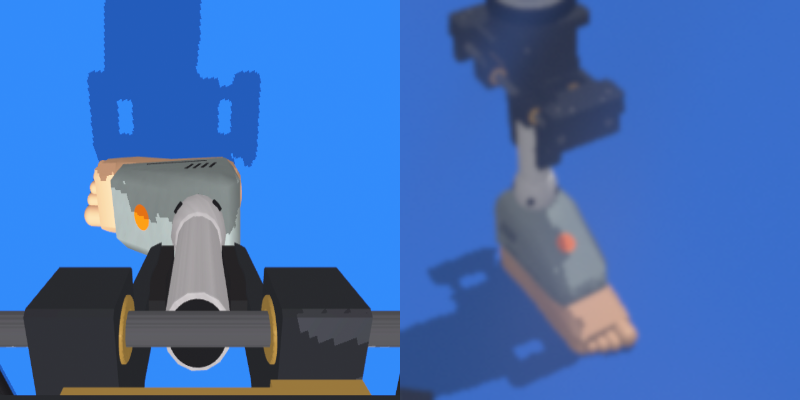

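```bash

python3 -m jog '{"jaw":[1,1,-1,-1,-1,-1,-1,-1],"offset":[[-0.05,0,0],[-0.04,0,0],[0,0,0],[0,0,0],[0,0,0],[0,0,0],[0,0,0],[0,0,0]],"turn":[0,0,0,0,0,0,0,0]}'
python3 -c "
from h import *
st();c=cam('wrist','s10');np.savez('pics/w10.npz',**c);c=cam('scene','w10');np.savez('pics/sc10.npz',**c)
import cv2
a=cv2.imread('pics/s10.png');b=cv2.imread('pics/w10.png')[100:260,270:430]
cv2.imwrite('pics/c10.png',cv2.hconcat([cv2.resize(a,(400,400)),cv2.resize(b,(400,400))]))"
```

```text
time_s: 12.2
ee_pos: [0.4708, 0.0705, 0.1508]
tool_rot: [-0.696, 0.122, 0.697, 0.122]
ft_force: [0.3, 0.3, 0.8]
grip_width: 0.075
t 12.2 p [0.4708 0.0705 0.1508] F [0.3  0.27 0.83] M [0.08 0.01 0.03] w 0.075
x [-0. -0. -1.] y [-0.341 -0.94   0.   ] z [-0.94   0.341  0.   ]
```

View pics/c10.png

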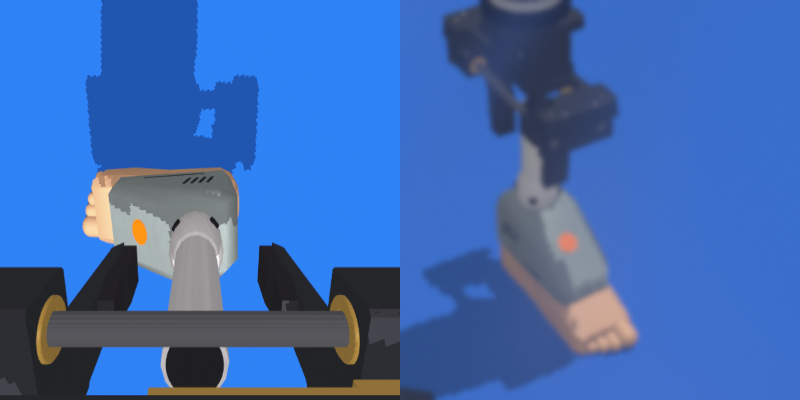

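```bash

python3 -m jog '{"jaw":[-1,-1,-1,-1,-1,-1,-1],"offset":[[0,0,0],[-0.3,0,0],[-1,0,0],[-1,0,0],[-1,0,0],[-1,0,0],[-1,0,0]],"turn":[0,0,0,0,0,0,0]}'
python3 -m jog '{"jaw":[-1,-1,-1,-1,-1,-1,-1],"offset":[[0,0.9,-0.5],[0,0.9,-0.5],[0,0.9,-0.5],[0,0.9,-0.5],[0,0.9,-0.5],[0,0.9,-0.5],[0,0.9,-0.5]],"turn":[0,0,0,0,0,0,0]}'
python3 - <<'E'
from h import *
s,m=st();print(np.round(s['qpos'],2));
for n in('scene','side'):
    c=cam(n,n+'11');np.savez('pics/%s11.npz'%n,**c)
c=cam('wrist','w11');np.savez('pics/w11.npz',**c)
a=cv2.imread('pics/side11.png')[220:400,240:420];b=cv2.imread('pics/scene11.png')[100:260,270:430]
cv2.imwrite('pics/c11.png',cv2.hconcat([cv2.resize(a,(400,400)),cv2.resize(b,(400,400))]))
E
```

```text
time_s: 13.0
ee_pos: [0.4705, 0.0707, 0.285]
tool_rot: [0.696, -0.122, -0.696, -0.122]
ft_force: [1.5, -0.4, -0.1]
grip_width: 0.0878
time_s: 13.7
ee_pos: [0.4994, -0.1082, 0.284]
tool_rot: [0.697, -0.122, -0.696, -0.122]
ft_force: [-0.0, 0.0, -0.2]
grip_width: 0.0879
t 13.7 p [ 0.4994 -0.1082  0.284 ] F [-0.01  0.02 -0.24] M [ 0.11  0.01 -0.04] w 0.0879
x [ 0.  0. -1.] y [-0.34 -0.94 -0.  ] z [-0.94  0.34 -0.  ]
[ 0.61  0.57 -0.78  1.83  0.48  0.94  2.41]
```

View pics/c11.png

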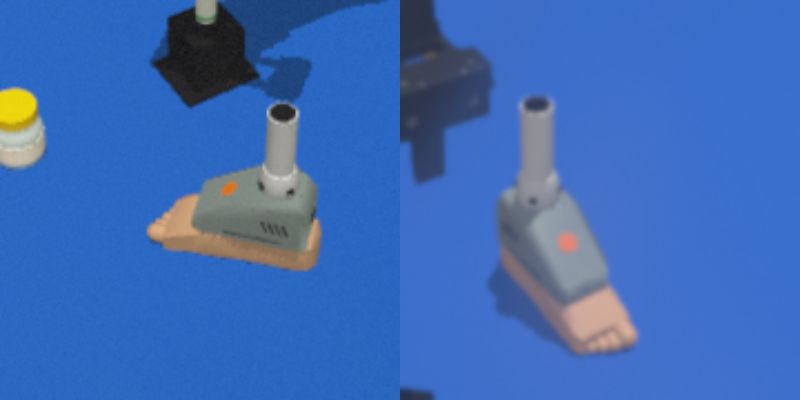

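View pics/w11.png

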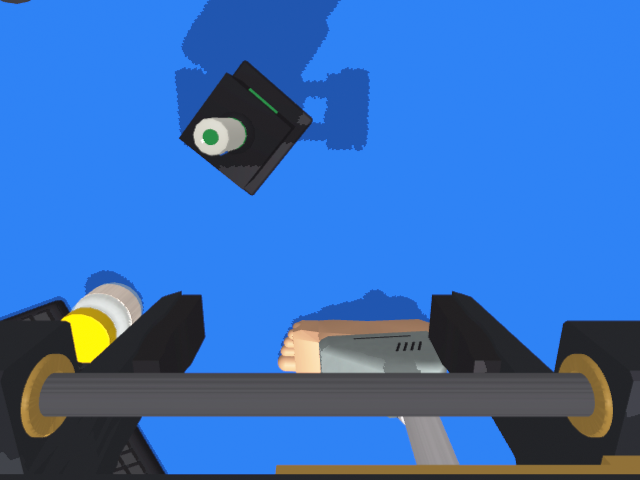

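```bash
python3 - <<'E'
from h import *
def ray(c,u,v,z):
    d=c['T'][:3,:3]@np.array([(u-c['cx'])/c['fx'],-(v-c['cy'])/c['fy'],-1]);o=c['T'][:3,3];return o+d*(z-o[2])/d[2]
c=dict(np.load('pics/w11.npz'));W=pts(c)
m=np.zeros((480,640),bool);m[100:170,180:260]=1
q=W[m&(W[...,2]>.145)];print('probe top',len(q),q.mean(0).round(4),q.min(0).round(4),q.max(0).round(4))
h=cv2.cvtColor(c['image'],cv2.COLOR_RGB2HSV).astype(int)
g=m&(h[...,0]>45)&(h[...,0]<85)&(h[...,1]>100);v,u=np.nonzero(g&(W[...,2]>.145));print('green',u.mean(),v.mean(),ray(c,u.mean(),v.mean(),.158))
b=m&(W[...,2]>.07)&(W[...,2]<.082);b[:]=(W[...,2]>.07)&(W[...,2]<.082)&(W[...,1]<-.1);q=W[b];print('block top',q.min(0).round(4),q.max(0).round(4))
for n in('scene','side'):
    c=dict(np.load(f'pics/{n}11.npz'));W=pts(c);h=cv2.cvtColor(c['image'],cv2.COLOR_RGB2HSV).astype(int)
    m=(W[...,0]>.4)&(W[...,0]<.65)&(W[...,1]>-.08)&(W[...,1]<.2)
    o=m&(h[...,1]>(120 if n=='scene' else 180))&((h[...,0]<14)|(h[...,0]>172))&(W[...,2]>.065);v,u=np.nonzero(o)
    if len(u):print(n,'dot',len(u),u.mean(),v.mean(),ray(c,u.mean(),v.mean(),.082).round(4),np.nanmedian(W[o],axis=0).round(4))
    t=m&(W[...,2]>.14)&(W[...,2]<.2);P=W[t];
    for z in(.145,.165,.185): 
        k=P[abs(P[:,2]-z)<.008];print(z,k[:,:2].min(0).round(4),k[:,:2].max(0).round(4))
    top=W[m&(W[...,2]>.198)&(W[...,2]<.22)];print('top',len(top),top.mean(0).round(4),top.min(0).round(4),top.max(0).round(4))
E
```

```text
probe top 1167 [ 0.5383 -0.1928  0.156 ] [ 0.5277 -0.2047  0.145 ] [ 0.551  -0.1804  0.1592]
green 209.97267759562843 136.69398907103826 [ 0.53972667 -0.19301446  0.158     ]
block top [ 0.4951 -0.2378  0.0704] [ 0.5838 -0.1482  0.082 ]
scene dot 4 336.5 196.5 [0.5241 0.0646 0.082 ] [0.5253 0.0631 0.0837]
0.145 [0.4639 0.0619] [0.4917 0.0879]
0.165 [0.4648 0.0626] [0.4922 0.0886]
0.185 [0.4666 0.0625] [0.4928 0.0882]
top 123 [0.4788 0.0757 0.2046] [0.4619 0.0635 0.1981] [0.4921 0.0938 0.2082]
side dot 6 342.5 304.1666666666667 [0.5237 0.0628 0.082 ] [0.5237 0.0636 0.0815]
0.145 [0.4613 0.0808] [0.4896 0.0957]
0.165 [0.4621 0.0751] [0.4901 0.0953]
0.185 [0.4603 0.0776] [0.4889 0.0967]
top 141 [0.4755 0.082  0.2045] [0.4612 0.0639 0.1983] [0.4892 0.0962 0.2095]
```

```bash

python3 -m jog '{"jaw":[-1,-1,-1,-1,-1,-1,-1,-1],"offset":[[0,0.88,-0.89],[0,0.88,-0.89],[0,0.88,-0.9],[0,0,0],[0,0,0],[0,0,0],[0,0,0],[0,0,0]],"turn":[0,0,0,1,1,1,1,1]}'
python3 -m jog '{"jaw":[-1,-1,-1,-1,-1,-1,-1,-1],"offset":[[0,0,0],[0,0,0],[0,0,0],[0,0,0],[0,0,0],[0,0,0],[0,0,0],[0,0,0]],"turn":[1,1,1,1,1,1,0.1,0]}'
python3 - <<'E'
from h import *
s,m=st();c=cam('wrist','w12');W=pts(c)
h=cv2.cvtColor(c['image'],cv2.COLOR_RGB2HSV).astype(int)
q=W[(W[...,2]>.15)&(W[...,2]<.165)];print(len(q),q.mean(0).round(4),((q.min(0)+q.max(0))/2).round(4),(q.max(0)-q.min(0)).round(4))
g=(h[...,0]>45)&(h[...,0]<85)&(h[...,1]>100)&(W[...,2]>.15);v,u=np.nonzero(g);p=np.nanmean(W[g],0);print(u.mean(),v.mean(),p.round(4),'in tool',((p-s['ee_pos'])@m).round(4))
E
```

```text
time_s: 14.65
ee_pos: [0.5401, -0.1899, 0.2839]
tool_rot: [-0.612, 0.354, 0.612, 0.355]
ft_force: [0.2, -0.2, -0.5]
grip_width: 0.0882
time_s: 15.45
ee_pos: [0.5402, -0.1906, 0.2837]
tool_rot: [-0.413, 0.573, 0.414, 0.574]
ft_force: [0.7, 0.0, -0.6]
grip_width: 0.0881
t 15.45 p [ 0.5402 -0.1906  0.2837] F [ 0.75  0.05 -0.65] M [ 0.01 -0.01  0.04] w 0.0881
x [ 0.     0.001 -1.   ] y [-0.949  0.316 -0.   ] z [0.316 0.949 0.001]
2002 [ 0.6111 -0.2928  0.1569] [ 0.6141 -0.2867  0.1575] [0.1727 0.2112 0.015 ]
312.2866666666667 233.95333333333335 [ 0.5397 -0.193   0.1579] in tool [ 0.1259 -0.0003 -0.0025]
```

View pics/w12.png

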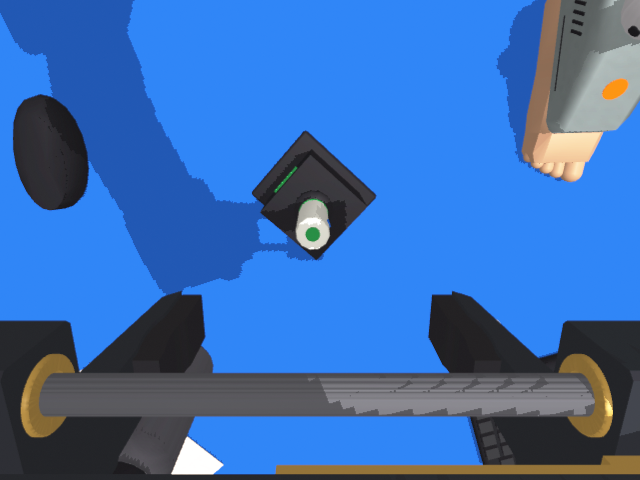

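```bash

python3 -m jog '{"jaw":[-1,-1,-1,-1,-1,-1,-1,-1],"offset":[[0.9,0,-0.1],[1,0,0],[1,0,0],[1,0,0],[1,0,0],[1,0,0],[0.8,0,0],[0.55,0,0]],"turn":[0,0,0,0,0,0,0,0]}'
python3 -m jog '{"jaw":[1,1,1,1,1,1,1,1],"offset":[[0,0,0],[0,0,0],[0,0,0],[0,0,0],[0,0,0],[0,0,0],[0,0,0],[0,0,0]],"turn":[0,0,0,0,0,0,0,0]}'
python3 -m jog '{"jaw":[1,1,1,1],"offset":[[0,0,0],[0,0,0],[0,0,0],[0,0,0]],"turn":[0,0,0,0]}'
python3 -c "
from h import *
st();cam('side','s13');cam('wrist','w13')
import cv2
a=cv2.imread('pics/s13.png')[130:290,250:410];b=cv2.imread('pics/w13.png')
cv2.imwrite('pics/c13.png',cv2.hconcat([cv2.resize(a,(400,400)),cv2.resize(b,(400,400))]))"
```

```text
time_s: 16.3
ee_pos: [0.5388, -0.1939, 0.1008]
tool_rot: [-0.412, 0.574, 0.413, 0.574]
ft_force: [-0.3, 1.0, 0.3]
grip_width: 0.088
time_s: 17.1
ee_pos: [0.5392, -0.1944, 0.1023]
tool_rot: [-0.412, 0.575, 0.412, 0.575]
ft_force: [-0.1, 1.6, 0.8]
grip_width: 0.0266
time_s: 17.5
ee_pos: [0.5393, -0.1943, 0.1022]
tool_rot: [-0.412, 0.575, 0.412, 0.575]
ft_force: [-0.0, 0.0, 0.2]
grip_width: 0.0235
t 17.5 p [ 0.5393 -0.1943  0.1022] F [-0.03  0.03  0.2 ] M [0.06 0.   0.06] w 0.0235
x [ 0.  0. -1.] y [-0.947  0.321 -0.   ] z [0.321 0.947 0.   ]
```

View pics/c13.png

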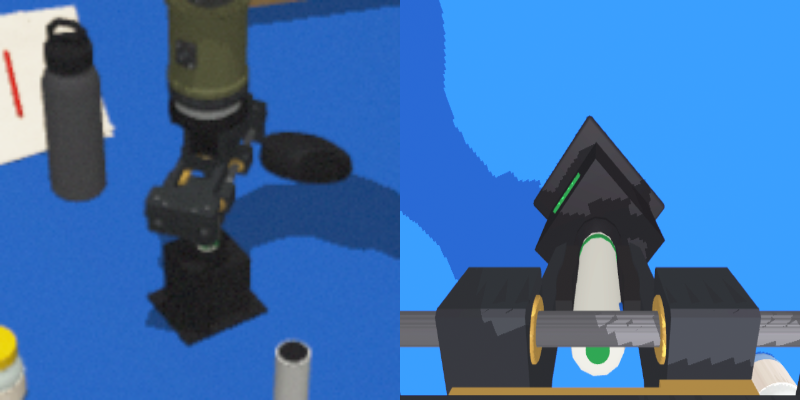

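```bash

python3 -m jog '{"jaw":[1,1,1,1,1],"offset":[[-0.5,0,0],[-0.6,0,0],[-0.6,0,0],[-0.56,0,0],[0,0,0]],"turn":[0,0,0,0,0]}'
python3 -m jog '{"jaw":[1,1,1,1,1,1,1,1],"offset":[[0.01,-0.2,0],[0.01,-0.2,0],[0.02,-0.2,0],[0.02,-0.2,0],[0.05,-0.17,0],[0.05,-0.17,0],[0.05,-0.17,0],[0.05,-0.17,0]],"turn":[0,0,0,0,0,0,0,0]}'
python3 -c "
from h import *
st();cam('side','s14');cam('wrist','w14');cam('scene','sc14')
import cv2
a=cv2.imread('pics/s14.png')[130:290,250:410];b=cv2.imread('pics/w14.png')
d=cv2.imread('pics/sc14.png')[190:310,200:320]
cv2.imwrite('pics/c14.png',cv2.hconcat([cv2.resize(x,(266,266)) for x in(a,b,d)]))"
```

```text
time_s: 18.1
ee_pos: [0.5404, -0.195, 0.161]
tool_rot: [-0.413, 0.574, 0.411, 0.576]
ft_force: [0.9, 0.5, -1.3]
grip_width: 0.0233
time_s: 18.9
ee_pos: [0.5732, -0.2056, 0.1512]
tool_rot: [-0.411, 0.575, 0.413, 0.574]
ft_force: [-3.4, 2.8, 1.5]
grip_width: 0.0233
t 18.9 p [ 0.5732 -0.2056  0.1512] F [-3.44  2.81  1.47] M [ 0.77  1.2  -0.  ] w 0.0233
x [-0.004  0.001 -1.   ] y [-0.947  0.32   0.004] z [0.32  0.947 0.   ]
```

View pics/c14.png

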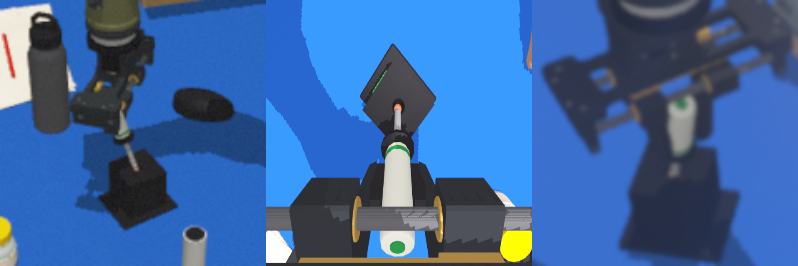

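```bash

python3 -m jog '{"jaw":[1,1,1,1,1,1,1,1],"offset":[[0.07,-0.15,0],[0.07,-0.15,0],[0.07,-0.15,0],[0.08,-0.15,0],[0.08,-0.13,0],[0.08,-0.13,0],[0,0,0],[0,0,0]],"turn":[0,0,0,0,0,0,0,0]}'
python3 -c "
from h import *
st();c=cam('wrist','w15');np.savez('pics/w15.npz',**c)"
```

```text
time_s: 19.85
ee_pos: [0.5954, -0.2137, 0.1413]
tool_rot: [-0.413, 0.574, 0.411, 0.575]
ft_force: [-0.5, 1.3, 1.3]
grip_width: 0.0232
t 19.85 p [ 0.5954 -0.2137  0.1413] F [-0.51  1.29  1.32] M [ 0.14  0.18 -0.01] w 0.0232
x [ 0.002 -0.001 -1.   ] y [-0.947  0.321 -0.002] z [ 0.321  0.947 -0.   ]
```

View pics/w15.png

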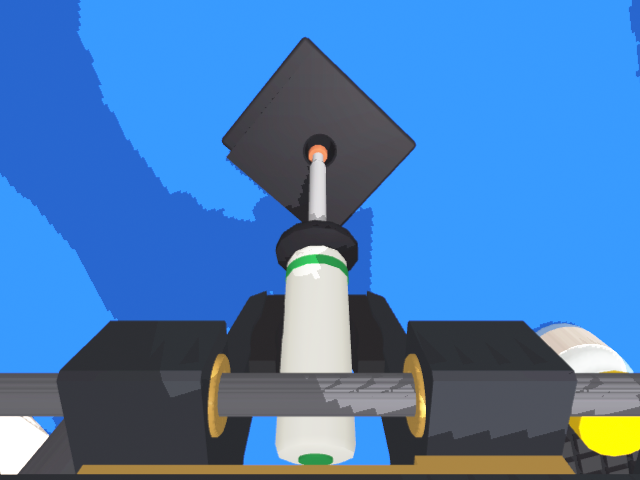

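```bash
cat > tilt.py <<'E'
from h import *
def tilt(c,s):
    m=R.from_quat(s['tool_rot']).as_matrix();W=pts(c);L=(W-s['ee_pos'])@m
    def mid(v0,v1):
        out=[]
        for v in range(v0,v1,3):
            row=L[v,250:390]
            k=np.isfinite(row[:,0])&(abs(row[:,2])<.011)&(row[:,0]<.12)&(row[:,0]>-.08)
            q=row[k]
            if len(q)<4: continue
            q=q[abs(q[:,2])<.003]
            if len(q): out.append(q.mean(0))
        return np.array(out)
    return L,mid
E
python3 - <<'E'
from tilt import *
s=r.read_state();c=dict(np.load('pics/w15.npz'));L,mid=tilt(c,s)
for nm,a,b in(('handle',282,360),('handle2',420,440),('shaft',165,218)):
    q=mid(a,b);print(nm,len(q));print(q[::4].round(4))
    if len(q)>4:
        p=np.polyfit(q[:,0],q[:,1],1);print('deg',np.degrees(np.arctan(p[0])),'resid',np.abs(np.polyval(p,q[:,0])-q[:,1]).max())
v,u=np.nonzero(np.ones((480,640)));I=c['image'].astype(int)
cop=(I[...,0]>180)&(I[...,2]<130)&(I[...,1]<170);cop[:130]=0;cop[175:]=0;vv,uu=np.nonzero(cop);print('copper',uu.mean(),vv.mean(),np.nanmean(L[cop],0).round(4),np.nanmin(L[cop],0),np.nanmax(L[cop],0))
E
```

```text
handle 26
[[-0.0093  0.0195  0.    ]
 [-0.0136  0.0168  0.    ]
 [-0.0176  0.0141 -0.0001]
 [-0.0214  0.0117 -0.0001]
 [-0.0252  0.0093  0.0001]
 [-0.0288  0.007   0.0001]
 [-0.032   0.0047  0.0001]]
deg 32.56531140557307 resid 0.00032178873668902916
handle2 7
[[-0.0488 -0.0057 -0.0001]
 [-0.0515 -0.0073 -0.0001]]
deg 35.31650579139574 resid 0.00022479932766588176
shaft 18
[[ 0.0591  0.0529 -0.    ]
 [ 0.0511  0.0482 -0.    ]
 [ 0.0438  0.0437  0.0002]
 [ 0.0372  0.0394  0.    ]
 [ 0.0307  0.0353  0.    ]]
deg 31.978303112771243 resid 0.00018259348881922294
copper 317.5432098765432 151.37037037037038 [0.0691 0.0587 0.0007] [ 0.06693456  0.05356888 -0.00367829] [0.07486569 0.06183208 0.00510937]
```

```bash

python3 -m jog '{"jaw":[1,1,1,1],"offset":[[0.05,-0.08,0],[0.05,-0.09,0],[0,0,0],[0,0,0]],"turn":[0,0,0,0]}'
python3 - <<'E'
from tilt import *
s,m=st();c=cam('wrist','w16');L,mid=tilt(c,s)
for nm,a,b in(('handle',282,360),('h2',420,440),('shaft',165,218)):
    q=mid(a,b)
    if nm=='handle':H=q
    if nm=='h2':H=np.vstack([H,q]);q=H
    p=np.polyfit(q[:,0],q[:,1],1);print(nm,'deg',np.degrees(np.arctan(p[0])),'resid',np.abs(np.polyval(p,q[:,0])-q[:,1]).max(),'y at grip',np.polyval(p,-.0187))
E
```

```text
time_s: 20.3
ee_pos: [0.5991, -0.2148, 0.1386]
tool_rot: [-0.412, 0.574, 0.412, 0.575]
ft_force: [-0.4, 0.8, 4.6]
grip_width: 0.0231
t 20.3 p [ 0.5991 -0.2148  0.1386] F [-0.41  0.76  4.56] M [0.08 0.14 0.  ] w 0.0231
x [ 0.001 -0.    -1.   ] y [-0.947  0.321 -0.001] z [ 0.321  0.947 -0.   ]
handle deg 35.52825995218902 resid 0.0003728595088117806 y at grip 0.01373549416450824
h2 deg 35.35650077805496 resid 0.00036030197930430295 y at grip 0.013728313643655732
shaft deg 35.138685039206685 resid 0.0004793688160818904 y at grip 0.004127876886587322
```

```bash

python3 -m jog '{"jaw":[1,1,1,1,1,1,1,1],"offset":[[-0.33,-0.23,0],[-0.5,-0.3,0],[-0.8,0,0],[-0.8,0,0.3],[0,0,0.9],[0,0,0.9],[0,0,0.9],[0,0,0.9]],"turn":[0,0,0,0,0,0,0,0]}'
python3 -m jog '{"jaw":[1,1,1],"offset":[[0,0.0,0.9],[0,0.0,0.9],[0,0,0]],"turn":[0,0,0]}'
python3 - <<'E'
from tilt import *
s,m=st();c=cam('wrist','w17');np.savez('pics/w17.npz',**c);cam('side','s17')
L,mid=tilt(c,s)
for nm,a,b in(('handle',282,360),('h2',420,440),('shaft',165,218)):
    q=mid(a,b)
    if nm=='handle':H=q
    if nm=='h2':H=np.vstack([H,q]);q=H
    p=np.polyfit(q[:,0],q[:,1],1);print(nm,'deg',np.degrees(np.arctan(p[0])),'y at grip',np.polyval(p,-.0187))
E
```

```text
time_s: 21.15
ee_pos: [0.643, -0.1259, 0.1993]
tool_rot: [-0.412, 0.575, 0.412, 0.575]
ft_force: [0.5, 0.3, -1.4]
grip_width: 0.0233
time_s: 21.45
ee_pos: [0.6582, -0.0787, 0.1993]
tool_rot: [-0.413, 0.572, 0.415, 0.575]
ft_force: [-0.0, 0.7, -0.6]
grip_width: 0.0232
t 21.45 p [ 0.6582 -0.0787  0.1993] F [-0.04  0.67 -0.59] M [ 0.05  0.   -0.01] w 0.0232
x [ 0.001  0.004 -1.   ] y [-0.949  0.315 -0.   ] z [0.315 0.949 0.004]
handle deg 33.50326290244682 y at grip 0.01390265397047062
h2 deg 33.62947440578597 y at grip 0.013909125345298496
shaft deg 33.209326846876635 y at grip 0.004373270880687561
```

View pics/w17.png

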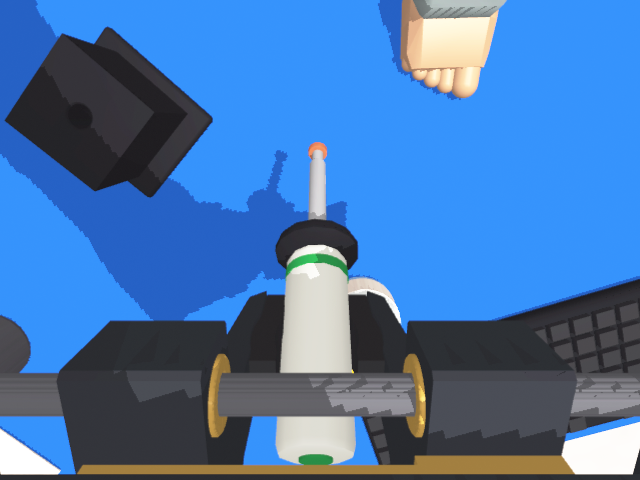

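```bash

python3 -m jog '{"jaw":[1,1,1,1,1,1,1,1],"offset":[[0,0.3,0.9],[0,0.4,0.9],[0,0.5,0.9],[0,0.6,0.6],[0,0.6,0.4],[0,0.5,0],[0,0,0],[0,0,0]],"turn":[0,0,0,0,0,0,0,0]}'
python3 - <<'E'
from h import *
s,m=st();c=cam('wrist','w18');np.savez('pics/w18.npz',**c)
for n in('side','scene'):
    c=cam(n,n+'18');np.savez('pics/%s18.npz'%n,**c)
a=cv2.imread('pics/side18.png')[180:380,220:420];b=cv2.imread('pics/scene18.png')[100:260,270:430]
cv2.imwrite('pics/c18.png',cv2.hconcat([cv2.resize(a,(400,400)),cv2.resize(b,(400,400))]))
E
```

```text
time_s: 22.35
ee_pos: [0.6184, 0.0248, 0.1994]
tool_rot: [-0.412, 0.575, 0.411, 0.575]
ft_force: [0.0, -0.7, -1.7]
grip_width: 0.0232
t 22.35 p [0.6184 0.0248 0.1994] F [ 0.03 -0.67 -1.71] M [ 0.01 -0.06 -0.01] w 0.0232
x [ 0.001 -0.001 -1.   ] y [-0.946  0.323 -0.001] z [ 0.323  0.946 -0.001]
```

View pics/w18.png

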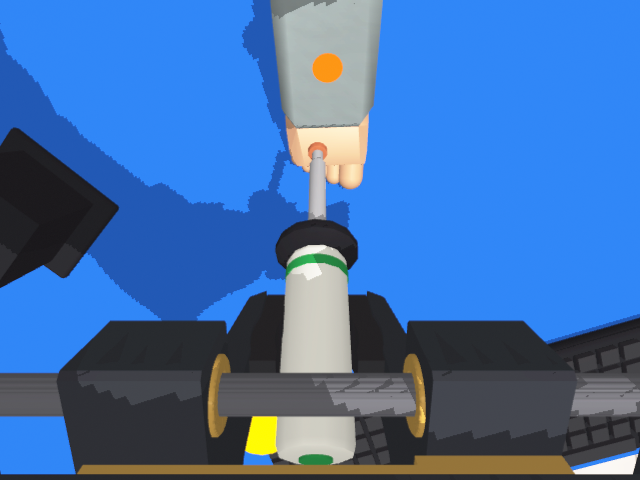

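View pics/c18.png

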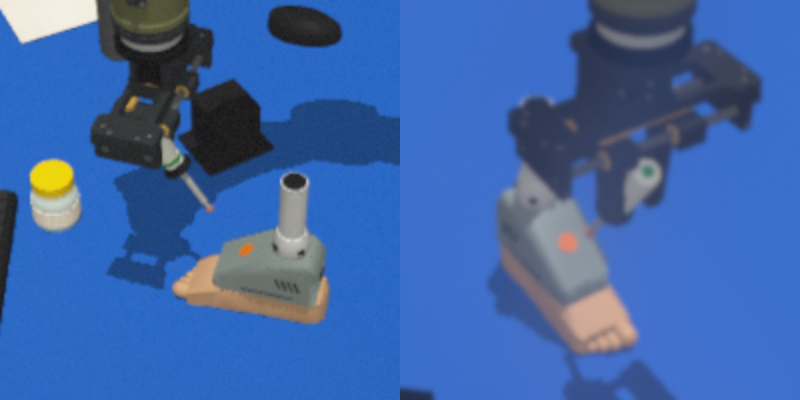

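Wrist view: dot at (327,67), copper tip at (317,150), foot upright with the cover's sides nearly vertical in the image. Measure dot, cover normal and tip in the tool frame.

```bash
cat > meas.py <<'E'
from tilt import *
def run(name):
    s,m=st();c=cam('wrist',name);np.savez('pics/%s.npz'%name,**c)
    W=pts(c);L,mid=tilt(c,s)
    h=cv2.cvtColor(c['image'],cv2.COLOR_RGB2HSV).astype(int)
    o=(h[...,1]>180)&(h[...,0]>8)&(h[...,0]<20)&(h[...,2]>180)&(W[...,2]>.06)&(W[...,2]<.1)
    v,u=np.nonzero(o);D=np.nanmedian(L[o],0);DW=np.nanmean(W[o],0)
    print('dot px',u.mean().round(1),v.mean().round(1),len(u),'bbox',u.min(),u.max(),v.min(),v.max(),'world',DW.round(4),'tool',np.nanmean(L[o],0).round(4))
    g=(h[...,1]<80)&(W[...,2]>.06)&(W[...,2]<.105)&(np.linalg.norm(W-DW,axis=-1)<.028);g=(g|o)
    P=W[g];P=P[np.isfinite(P).all(1)]
    for _ in range(3):
        ce=P.mean(0);n=np.linalg.svd(P-ce,full_matrices=False)[2][2];n*=np.sign(n[2]);P=P[abs((P-ce)@n)<.0015]
    print('normal',n.round(4),'lean deg',np.degrees(np.arccos(n[2])).round(2),'azim',np.degrees(np.arctan2(n[1],n[0])).round(2),'in tool',(n@m).round(3),len(P))
    H=np.vstack([mid(282,360),mid(420,440)]);S=mid(165,215)
    for q in(H,S):
        p=np.polyfit(q[:,0],q[:,1],1);print('tilt',np.degrees(np.arctan(p[0])).round(2),'y at grip',np.polyval(p,-.0187).round(4))
    row=L[200];k=np.nonzero(np.isfinite(row[:,0])&(abs(row[:,2])<.008)&(row[:,0]<.07))[0];k=k[(k>290)&(k<345)];print('shaft z mid',row[k,2].min().round(4),row[k,2].max().round(4))
    return s,m,DW,n
E
python3 -c "
from meas import *
run('w19')"
```

```text
t 22.5 p [0.6187 0.0255 0.1992] F [ 0.45  0.1  -1.2 ] M [-0.01 -0.05 -0.02] w 0.0228
x [ 0.001 -0.001 -1.   ] y [-0.946  0.323 -0.001] z [ 0.323  0.946 -0.   ]
dot px 325.7 67.4 666 bbox 311 340 54 81 world [0.5225 0.0643 0.081 ] tool [0.1181 0.1036 0.0057]
normal [ 0.541  -0.1635  0.825 ] lean deg 34.41 azim -16.82 in tool [-0.824 -0.566  0.02 ] 6172
tilt 33.23 y at grip 0.0137
tilt 33.15 y at grip 0.0044
shaft z mid -0.0031 0.0041
```

```bash

python3 -m jog '{"jaw":[1,1,1,1,1,1],"offset":[[0,0,0],[0.4,0.4,0.1],[0.4,0.4,0.1],[0.4,0.4,0.1],[0.37,0.38,0.05],[0,0,0]],"turn":[-0.25,0,0,0,0,0]}'
python3 - <<'E'
from meas import *
run('w20')
cam('side','side20');cam('scene','scene20')
w=cv2.imread('pics/w20.png')[60:200,250:390]
a=cv2.imread('pics/side20.png')[250:350,290:390];b=cv2.imread('pics/scene20.png')[150:250,290:390]
cv2.imwrite('pics/c20.png',cv2.hconcat([cv2.resize(x,(266,266),interpolation=cv2.INTER_CUBIC) for x in(w,a,b)]))
E
```

```text
time_s: 23.15
ee_pos: [0.5808, 0.0473, 0.1589]
tool_rot: [-0.422, 0.568, 0.424, 0.566]
ft_force: [-0.3, 0.1, -1.6]
grip_width: 0.0229
t 23.15 p [0.5808 0.0473 0.1589] F [-0.35  0.14 -1.58] M [ 0.    0.   -0.02] w 0.0229
x [-0.004 -0.    -1.   ] y [-0.959  0.285  0.003] z [ 0.285  0.959 -0.001]
dot px 314.0 143.8 423 bbox 299 331 134 159 world [0.5208 0.064  0.0823] tool [ 0.0767  0.0621 -0.001 ]
normal [ 0.5395 -0.1675  0.8251] lean deg 34.4 azim -17.25 in tool [-0.827 -0.562 -0.008] 5878
tilt 33.34 y at grip 0.0139
tilt 33.18 y at grip 0.0044
shaft z mid -0.0031 0.0041
```

View pics/w20.png

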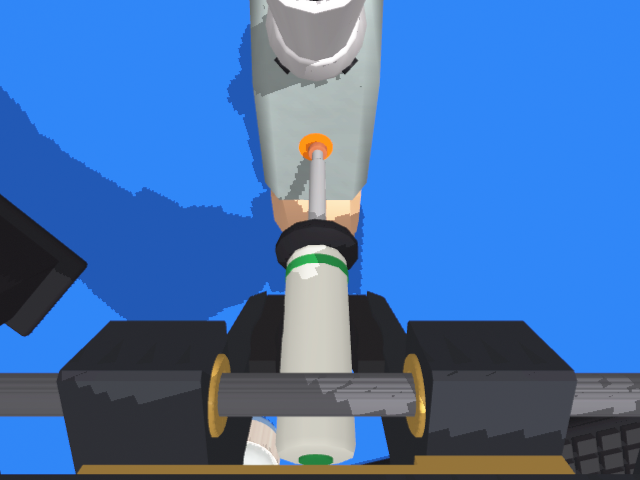

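View pics/c20.png

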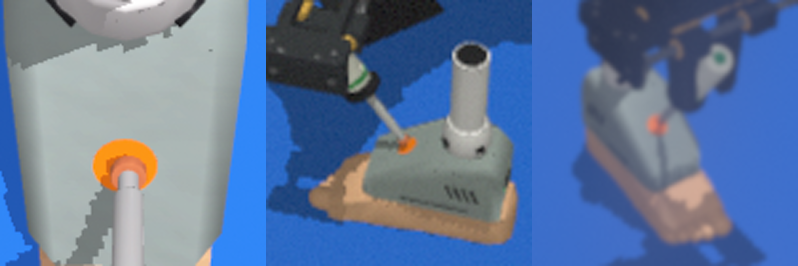

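```bash
python3 - <<'E'
from h import *
s=r.read_state();m=R.from_quat(s['tool_rot']).as_matrix()
c=dict(np.load('pics/w20.npz'));W=pts(c)
h=cv2.cvtColor(c['image'],cv2.COLOR_RGB2HSV).astype(int)
o=(h[...,1]>200)&(h[...,0]>12)&(h[...,0]<20)&(h[...,2]>200);o[:120]=0;o[175:]=0
v,u=np.nonzero(o);hull=cv2.convexHull(np.stack([u,v],1).astype(np.int32));e=cv2.fitEllipse(hull);print(e,u.min(),u.max(),v.min(),v.max())
n=np.array([.5395,-.1675,.8251]);p0=np.nanmedian(W[o],0)
for px in(e[0],((u.min()+u.max())/2,146.5)):
    d=c['T'][:3,:3]@np.array([(px[0]-c['cx'])/c['fx'],-(px[1]-c['cy'])/c['fy'],-1]);O=c['T'][:3,3]
    X=O+d*((p0-O)@n)/(d@n);t=(X-s['ee_pos'])@m
    a=np.radians(33.3);tip=np.array([-.0187+.107*np.cos(a),-.0005+.107*np.sin(a),.0005]);ax=np.array([np.cos(a),np.sin(a),0]);nt=n@m
    dv=t-tip;dist=dv@nt/(ax@nt);print(X.round(4),'tool',t.round(4),'tip',tip.round(4),'d',dv.round(4),'gap along axis',dist.round(4),'miss',(dv-dist*ax).round(4))
I=c['image'];print(I[150:156,312:322].tolist()[0][:3])
L=(W-s['ee_pos'])@m
cop=(h[...,0]<12)&(h[...,1]>100)&(h[...,2]>100);cop[:135]=0;cop[165:]=0;cop[:,:300]=0;cop[:,335:]=0
q=L[cop];print(len(q),np.nanmin(q,0).round(4),np.nanmax(q,0).round(4))
E
```

```text
((315.31072998046875, 146.8306121826172), (26.680389404296875, 32.628849029541016), 92.15010070800781) 299 331 134 159
[0.5225 0.0642 0.081 ] tool [ 0.0793  0.0638 -0.0006] tip [0.0707 0.0582 0.0005] d [ 0.0086  0.0056 -0.0011] gap along axis 0.0102 miss [ 0.0001 -0.0001 -0.0011]
[0.5223 0.0641 0.0811] tool [ 0.0792  0.064  -0.0008] tip [0.0707 0.0582 0.0005] d [ 0.0085  0.0057 -0.0013] gap along axis 0.0102 miss [-0.0001  0.0001 -0.0013]
[[231, 134, 89], [228, 137, 98], [209, 155, 138]]
192 [ 0.0668  0.0566 -0.0062] [0.0847 0.0668 0.0081]
```

```bash
cat > avg.py <<'E'
from h import *
def avg(n=16):
    F=[];P=[]
    for i in range(n):
        r.camera('wrist');s=r.read_state();F.append(s['ft_force']);P.append(s['ee_pos'])
    F=np.array(F);a=np.array([.5395,-.1675,.8251]);print('t',s['time_s'],'F',F.mean(0).round(2),'sd',F.std(0).round(2),'along n',(F@a).mean().round(2),'+-',((F@a).std()/n**.5).round(2),'p',np.mean(P,0).round(4))
E
python3 -c "
from avg import *
avg()"
python3 -m jog '{"jaw":[1,1,1,1,1],"offset":[[0.08,0.05,-0.05],[0.07,0.05,0],[0.07,0.05,0],[0.05,0.03,0],[0,0,0]],"turn":[0,0,0,0,0]}'
python3 -c "
from avg import *
avg()"
```

```text
t 24.1 F [ 0.04 -0.06 -0.89] sd [0.47 0.41 0.44] along n -0.7 +- 0.11 p [0.5829 0.0466 0.1602]
time_s: 24.6
ee_pos: [0.578, 0.0468, 0.1531]
tool_rot: [-0.422, 0.567, 0.422, 0.567]
ft_force: [0.8, -0.1, -0.7]
grip_width: 0.023
t 25.4 F [ 0.42 -0.35 -0.22] sd [0.59 0.39 0.54] along n 0.1 +- 0.16 p [0.578  0.0468 0.1533]
```

```bash
cat > gap.py <<'E'
from meas import *
import sys
s,m,DW,n=run(sys.argv[1])
c=dict(np.load('pics/%s.npz'%sys.argv[1]));w=c['image'][110:190,270:360,::-1]
cv2.imwrite('pics/z_%s.png'%sys.argv[1],cv2.resize(w,(720,640)[:2],interpolation=cv2.INTER_CUBIC)[:600])
E
python3 gap.py w21
```

```text
t 25.4 p [0.5779 0.0468 0.1532] F [ 0.22 -0.61 -0.42] M [-0.13 -0.12  0.04] w 0.0232
x [ 0.  0. -1.] y [-0.958  0.287 -0.   ] z [0.287 0.958 0.   ]
dot px 317.6 150.1 376 bbox 301 334 139 164 world [0.5215 0.0647 0.0819] tool [0.0714 0.0592 0.0009]
normal [ 0.5411 -0.1635  0.8249] lean deg 34.42 azim -16.82 in tool [-0.825 -0.565 -0.001] 5553
tilt 33.73 y at grip 0.0139
tilt 33.43 y at grip 0.0042
shaft z mid -0.0031 0.0041
```

View pics/z_w21.png

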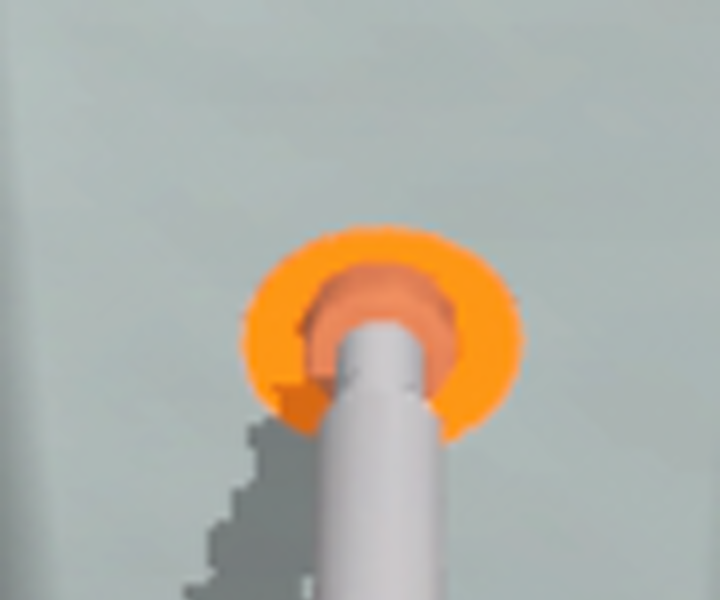

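```bash
python3 -m jog '{"jaw":[1,1,1],"offset":[[0.07,0.045,0],[0,0,0],[0,0,0]],"turn":[0,0,0]}'
python3 -c "
from avg import *
avg()"
```

```text
time_s: 25.75
ee_pos: [0.577, 0.0472, 0.1515]
tool_rot: [-0.422, 0.567, 0.422, 0.567]
ft_force: [0.4, -0.3, 0.6]
grip_width: 0.023
t 26.55 F [ 0.65 -0.44  0.34] sd [0.55 0.36 0.38] along n 0.7 +- 0.12 p [0.5769 0.0472 0.1515]
```

```bash
python3 -m jog '{"jaw":[1,1,1,1],"offset":[[0.05,0.035,0],[0.05,0.03,0],[0,0,0],[0,0,0]],"turn":[0,0,0,0]}'
python3 -c "
from avg import *
avg(20)"
python3 gap.py w22
```

```text
time_s: 26.95
ee_pos: [0.5754, 0.0476, 0.149]
tool_rot: [-0.422, 0.567, 0.422, 0.567]
ft_force: [0.5, -0.9, 1.1]
grip_width: 0.0229
t 27.95 F [ 1.29 -0.51  1.24] sd [0.36 0.61 0.41] along n 1.8 +- 0.1 p [0.5754 0.0477 0.149 ]
t 27.95 p [0.5753 0.0477 0.149 ] F [ 1.55 -0.89  1.88] M [-0.14 -0.24  0.01] w 0.0228
x [ 0.  0. -1.] y [-0.958  0.287 -0.   ] z [0.287 0.958 0.   ]
dot px 317.6 156.0 369 bbox 300 334 145 170 world [0.5213 0.0648 0.082 ] tool [0.067  0.0566 0.0009]
normal [ 0.5417 -0.1628  0.8247] lean deg 34.45 azim -16.73 in tool [-0.825 -0.566 -0.   ] 5529
tilt 33.57 y at grip 0.0138
tilt 33.69 y at grip 0.0039
shaft z mid -0.0031 0.0041
```

View pics/z_w22.png

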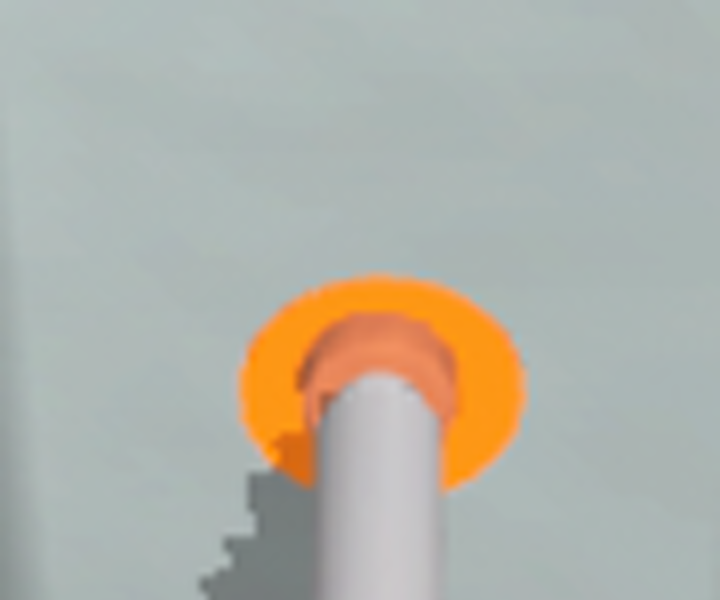

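```bash
python3 - <<'E'
from h import *
a=cam('side','side23')
W=pts(a);old=dict(np.load('pics/side0.npz'));W0=pts(old)
for nm,x,y,hh in(('flask',.69,-.395,.24),('jar',.755,-.067,.09),('mouse',.42,-.425,.045)):
    for w in(W0,W):
        k=(abs(w[...,0]-x)<.07)&(abs(w[...,1]-y)<.07)&(w[...,2]>.012)&(w[...,2]<hh);print(nm,k.sum(),np.nanmedian(w[k],0).round(4))
t=W[(W[...,2]>.198)&(W[...,2]<.212)&(abs(W[...,0]-.477)<.03)&(abs(W[...,1]-.08)<.03)];print('tube top',((t.min(0)+t.max(0))/2).round(4))
E
```

```text
flask 1467 [ 0.6837 -0.3773  0.1247]
flask 1450 [ 0.684  -0.3773  0.1257]
jar 936 [ 0.7611 -0.0499  0.0447]
jar 937 [ 0.7607 -0.0498  0.0444]
mouse 502 [ 0.4224 -0.4133  0.0294]
mouse 491 [ 0.4224 -0.4136  0.0294]
tube top [0.475  0.08   0.2049]
```

View pics/side23.png

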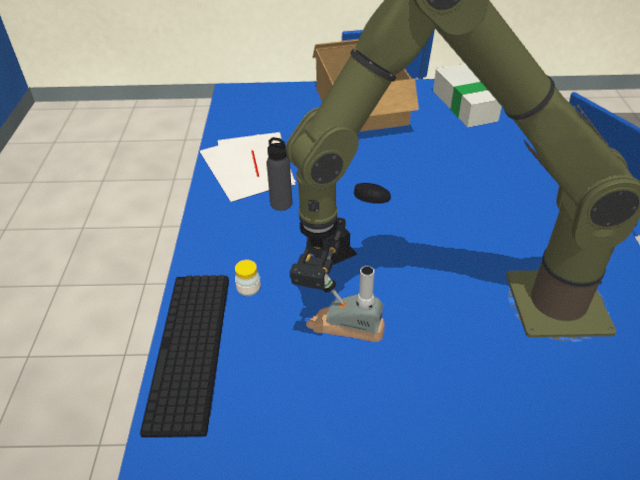

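The foot stands alone with its tube top at (367,270). The probe sits on the dot at about (343,303), and the flask, jar and mouse have not moved. Handing in.

```bash
python3 -c "
from h import *
st();print(r.close_job())"
```

```text
t 28.05 p [0.5753 0.0477 0.149 ] F [ 1.8  -0.9   1.06] M [-0.13 -0.27  0.  ] w 0.0234
x [ 0.  0. -1.] y [-0.958  0.288 -0.   ] z [0.288 0.958 0.   ]
the job is handed in; nothing more can be done
None
```

The foot is standing on its own, and I handed in at 28.05 s with the probe still held on the orange dot.

**What I did:** I gripped the foot by its tube and tipped it up over the edge of its sole. It stopped turning at about 60° and hung from the grip, so I shook it upright, pressed it flat and let go. Then I took the probe from its stand and levered its shaft against the rim of the hole to tilt it about 34° in the grip. Last, I pressed it onto the dot along its own axis.

**Last checks:**
- **Tip position:** it is within about 1 mm of the dot's centre.
- **Squareness:** the probe leans 33.6° and the cover's normal leans 34.4°; their headings agree.
- **Press:** the mean force rose 2.5 N over the value in free air, which puts the tip about 5 to 5.7 mm in, just past half way. The baseline and sensor noise leave about ±0.5 mm.
- **Surroundings:** the foot did not shift under the press (tube top at 0.205 m), and the flask, jar and mouse are where they started.

**Disagreements:**
- **Hard press on the foot:** while I was pressing it flat, before taking the probe, the wrist force briefly reached about 29 N.
- **Gap before contact:** the last camera measurement of the gap to the dot was taken before the arm had settled and came out about 2 to 4 mm too large, so I used the force readings for the final approach.

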